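# Run a well plate under the reader head and index the carriage

## Robot

A 6-joint arm with a two-finger parallel gripper is mounted at the origin on a cart in front of the work surface, level with it; the furniture and walls round the work are solid. World frame = base frame: x ahead of the robot, y to its left, z up, the work surface at z = 0. Lengths are in mm, angles in rad, forces in N, time in s.
With the tool pointing down it reaches from about 300 to 875 mm from the base axis. Payload 4.2 kg.
Tool frame: the origin (TCP) lies on the mounting face of the last link; the fingertips stand 173 mm ahead of it and the grasp point (between the pads) lies 155 mm ahead of it; z points along the fingers, y is the line along which they close (so a half turn about z gives the same grasp; the last joint's range is limited). The gripper opens to 85 mm and grips with 20 to 120 N. Pads are 22 mm wide; open, the fingers measure 114 mm over their backs; the gripper's body (76 mm by 85 mm) begins 54 mm behind the grasp point. The pads swing forward as they close: fully open they stand 13 mm farther back than shut.
Start: joints at [1.174, 0.32, 1.565, -0, 1.257, -0.02], TCP at [211.566, 534.661, 404.738] pointing down, gripper open.
Joint ranges: [-3.11, 3.11], [-0.84, 2.01], [0.21, 2.61], [-1.34, 4.49], [0.05, 2.63], [-2.56, 2.56]. Speed limits (rad/s): [2.57, 2.57, 3.14, 3.14, 3.14, 3.14].

## Interface

Orientations are given as a unit quaternion [x, y, z, w].
In Python, from workcell import sensors, snapshot, calibration, ticket gives the robot as it stands.
- The arm moves only by the tool arm_command, never from a script. Its argument "commands" is a list of rows, each a list of 3 entries, a list of its own where there are three numbers: the shift along the tool's x, y, z in m, then the turn, a rotation vector about the tool's x, y, z in rad, then the opening in per cent of the stroke, from 0 (shut) to 100 (fully open). A call has 1 to 12 rows; each row is the pose to reach, as a shift and turn from the pose commanded when the call began, along the tool's axes at that moment; what a row does not reach only later rows make up. A row lasts 1/12 s, in which the tool goes at most 41.7 mm and 7.16 degrees, less where a joint would pass 70% of its speed; a pose out of reach is approached as far as the arm can. A call with a gripper value outside its range is refused whole. The fingers move at their own pace and stop on an object; "newtons" is the grip in N (left out, the last holds). Time passes only in rows, so rows that repeat a pose let the fingers close. It gives the time, the measured TCP pose, the force, the opening and the grip force at its end, in the units of the state.
- sensors.sense(): the state, without advancing time (a new reading comes with each control period).
- snapshot(name): name is "scene" or "top"; returns the picture (400x640x3 uint8, red, green, blue); there is no depth.
- calibration(name): a dict with "fx", "fy", "cx", "cy" (pixels), "distortion" ([k1, k2, p1, p2, k3] as OpenCV has them; the pictures are not rectified), "rvec" (rotation vector, rad) and "tvec" (3), from world to camera coordinates, as OpenCV has them. Camera axes: x right, y down, z forward; pixel columns grow to the right and rows downward; lengths in mm; the calibration is good to about 2 mm. A picture is of the moment at which its call begins. calibration takes no time and is no camera call.
- ticket.sign_off(): hands the job in; it is judged then, once.
The state is a dict: "t": time; "q": joint angles; "qd": joint speeds; "joint_torque": joint torques, N m; "eef_pos": TCP position; "tool_rot": TCP orientation; "force": force on the tool from outside, world axes, zero at the start; "moment": the same for the moment, N m; "grip_width": finger opening in mm; "gripper_force": force on a finger pad.
Only numpy, scipy, OpenCV 4.12 (cv2) and the standard library are available. Lean on these libraries where they do the work, as an engineer would, in place of code of your own. Each camera call takes 0.05 s, during which the arm holds its last target. There are 200 camera calls.

## Task

Load the well plate into the plate reader: pull the spring knob on the carriage up to unlock it, slide the low carriage with the plate into the narrow tunnel under the head, and let the knob's pin snap down into the home hole, so that the carriage is locked and the plate lies flat in its nest. Do not force the carriage while it is locked, and leave the petri dish and the tape roll beside the reader where they are.

Things in the scene. Friction and masses are not known exactly. Their poses are not given: they have to be found in the camera images.
- reader: Fixed plate reader. Origin on the worktop, mid-width, in the plane of the head's front face; +x points into the tunnel, the way the carriage goes. Dark base plate x -165 to 110, y +-85 mm, 4 mm thick. White head x 0 to 110, y +-85, z 42 to 164 mm on two side pillars: the tunnel under it is 144 mm wide and its ceiling 42 mm above the worktop.
- guard (a point): Middle of the robot-side upper edge of the clear splash guard (reader x -75, z 210 mm). The guard, 4 mm thick and 170 mm wide, slopes from the head's front face (x 0, z 130) forward and up to here, over the tunnel mouth. With the carriage home, a hand fits under it only leaning back 35 to 45 degrees, fingers pointing forward and down.
- carriage_body (a joint): Travel of the carriage along the reader's +x (m): 0 = load position, end stop 0.125; friction 2 to 4 N. The home hole is hidden under the carriage, set differently each time, at 0.090 to 0.110: let the pin ride on the strip and push on at about 20 mm/s until it snaps in and stops the carriage dead. Holes are 4 mm longer than the pin; if run past, draw the carriage back.
- plunger (a joint): Lift of the spring index plunger (m): 0 = pin fully down in a hole, about 0.005 to 0.006 = pin riding on the strip, 0.012 = fully up. Above 0.006 the carriage is free. The spring presses it down with 5 N at 0 and 8 N at 0.012 and drops it when it is let go.
- knob (a point): Centre of the plunger's upright round black knob, 28 mm across, 23 mm high, 68 mm above the worktop with the pin down, 14 mm clear above its block. It is pulled straight up. Rides on the carriage: 135 mm on the robot's side of the head's front face at travel 0. Can be gripped across the reader's y, also by a tilted hand.
- push_face (a point): Middle of the flat upright robot-side end face of the carriage's aluminium plunger block, 30 mm wide, z 20 to 42 mm above the worktop, with the carriage's 44 mm wide tongue (z 12 to 20) flush below. It faces the reader's -x and lies 20.5 mm on the robot's side of the knob's axis; the knob does not overhang it. The carriage can be pushed here with shut fingers.
- nest (a point): Middle of the carriage's nest floor, 20 mm above the worktop, 85 mm from the knob's axis towards the head. Lips 5 mm high hold the plate with 2 mm play.
- plate_mid (a point): Centre of the clear 96-well plate lying loose in the nest: 85 mm along the reader's x, 127 mm along y, 13 mm high. Point half-way up (6.5 mm). Its top passes 9 mm under the head.
- dish: Petri dish, 66 mm across, 16 mm high, on the worktop left of the carriage; origin at the centre of its underside. A bystander.
- tape: Tape roll lying flat, 66 mm across, 19 mm high, on the worktop right of the carriage; origin at the centre of its underside. A bystander.

How it is judged (in metres and radians):
On the way:
1. the knob is pulled up, unlocking the carriage, before it moves off (value of joint plunger above 0.006 m and value of joint carriage_body below 0.02 m), for 0.05 s.
At the end, for the whole second after the job is handed in: The carriage is under the head (travel 0.084 to 0.116), its pin down in the home hole (plunger below 2 mm), and the plate lies flat and at rest in its nest (within 7 mm of the nest's middle, not raised by more than 3.5 mm, tilted less than 0.06 rad) (value of joint carriage_body between 0.084 and 0.116 m and value of joint plunger below 0.002 m and horizontal distance between plate_mid and nest below 0.007 m and z of plate_mid in the frame of nest below 0.01 m and angle between plate_mid's own z axis and vertical below 0.06 rad and linear speed of plate below 0.02 m/s); the robot touches nothing.
It fails at once if the carriage is forced while its pin is down in the load hole (value of joint carriage_body between 0.006 and 0.06 m and value of joint plunger below 0.003 m).
It fails at once if the petri dish or the tape roll is moved by more than 20 mm (distance of any of dish, tape from where it was at the start of the episode above 0.02 m).
It also fails if it takes over 64 s, if anything falls off the work surface, if the arm or the gripper's body presses on something with over 40 N, if the wrist force passes 120 N, or if a joint passes its speed limit or range.

## Working session

There is one attempt and no reset: what is moved stays moved. The work goes in short steps, Python scripts to look and compute and a tool call to move; the robot and the scene stay as the last step left them, time stands still between calls to the robot, and variables do not carry over. Pictures are saved under pics/ and viewed, at most 10 in all, crops included, and the job is handed in when it is done.

Besides the shell and the picture viewer there is one more tool, called by a JSON object that holds its "op" and its "data". arm_command: Moves the arm, as the interface text tells. Its arguments: {"type":"object","properties":{"commands":{"type":"array","items":{"type":"array"}},"newtons":{"type":"number"}},"required":["commands"]}

```bash
mkdir -p pics; ls; python3 - <<'E'
from workcell import sensors, snapshot, calibration
import cv2,json
s=sensors.sense(); print({k:s[k] for k in('t','eef_pos','tool_rot','force','grip_width')})
for n in('scene','top'):
    cv2.imwrite(f'pics/{n}0.png',snapshot(n)[:,:,::-1]); print(n,calibration(n))
E
```

```text
pics
{'t': 0.0, 'eef_pos': array([211.48827424, 534.51263433, 403.8762405 ]), 'tool_rot': array([ 1.87275698e-01,  9.82306981e-01, -8.76568112e-04, -1.97816351e-04]), 'force': array([0.31673741, 0.01626841, 0.02922268]), 'grip_width': 85.47353833331594}
scene {'fx': 486.81023179014477, 'fy': 486.81023179014477, 'cx': 321.3636170269868, 'cy': 197.56785050706742, 'distortion': array([-0.1266351,  0.       ,  0.       ,  0.       ,  0.       ]), 'rvec': array([ 1.61275591, -2.27599672,  0.60707757]), 'tvec': array([-15.26024064, 581.62654299, 787.51761228])}
top {'fx': 380.7940924666462, 'fy': 380.7940924666462, 'cx': 318.1180400871491, 'cy': 196.17608132471508, 'distortion': array([-0.02888269,  0.        ,  0.        ,  0.        ,  0.        ]), 'rvec': array([ 2.11674868, -2.12917145,  0.21533202]), 'tvec': array([-208.1045997 ,  584.98995431,  887.17731081])}
```

View pics/scene0.png

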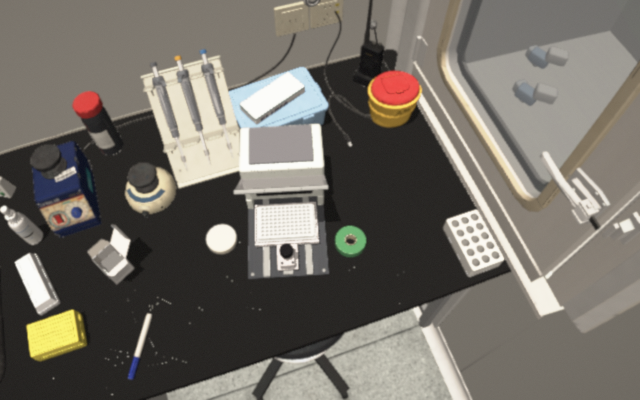

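View pics/top0.png

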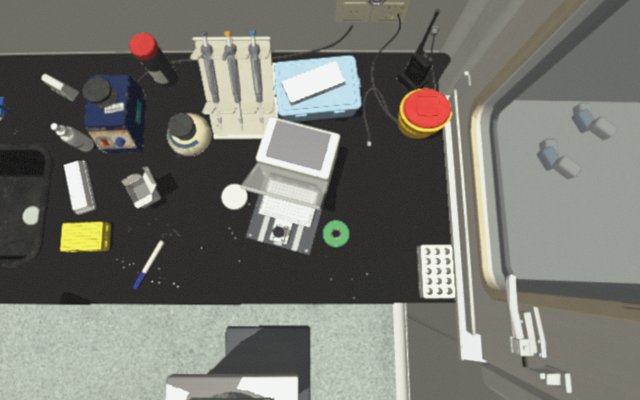

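The scene view shows the reader at (285,200), with the knob at about (287,252), the dish at (221,239) and the tape at (350,241). In the top view the knob is at about (279,232), the dish at (234,197) and the tape at (336,234). Next I'll look at enlarged crops and cast rays.

```bash
cat > h.py <<'E'
import numpy as np, cv2
from workcell import sensors, snapshot, calibration
from scipy.spatial.transform import Rotation as R
def cam(n):
    c=calibration(n); K=np.array([[c['fx'],0,c['cx']],[0,c['fy'],c['cy']],[0,0,1]])
    return K,c['distortion'],c['rvec'],c['tvec']
def ray(n,uv):
    K,d,r,t=cam(n); p=cv2.undistortPoints(np.array([[uv]],float),K,d)[0,0]
    M=cv2.Rodrigues(r)[0]; return -M.T@t, M.T@np.array([*p,1])
def on(n,uv,z):
    o,v=ray(n,uv); return o+v*(z-o[2])/v[2]
def tri(a,b):
    (o,v),(p,w)=ray('scene',a),ray('top',b)
    s,*_=np.linalg.lstsq(np.c_[v,-w],p-o,rcond=None); A=o+s[0]*v;B=p+s[1]*w
    return (A+B)/2,np.linalg.norm(A-B)
def proj(n,P):
    K,d,r,t=cam(n); return cv2.projectPoints(np.atleast_2d(P).astype(float),r,t,K,d)[0][:,0]
E
python3 - <<'E'
from h import *
for n,(x0,y0,w,h) in {'scene':(195,110,180,175),'top':(210,110,150,150)}.items():
    im=cv2.imread(f'pics/{n}0.png')[y0:y0+h,x0:x0+w]
    globals()[n]=cv2.resize(im,(400,400*h//w),interpolation=cv2.INTER_CUBIC)
H=max(scene.shape[0],top.shape[0])
pad=lambda a:cv2.copyMakeBorder(a,0,H-a.shape[0],0,0,0)
cv2.imwrite('pics/crop0.png',np.hstack([pad(scene),pad(top)]))
print(proj('top',[[0,0,0],[211,534,404]]),proj('scene',[[211,534,404]]))
for n,z,uv in [('scene',68,(287,251)),('top',68,(279,231)),('scene',16,(221,239)),('top',16,(234,197)),('scene',19,(350,241)),('top',19,(336,234))]: print(n,uv,on(n,uv,z).round(1))
E
```

```text
[[ 230.0590676   443.71320624]
 [-181.36408587  400.33615193]] [[-125.36409596  474.1003666 ]]
scene (287, 251) [ 495.1 -117.6   68. ]
top (279, 231) [ 496.7 -116.6   68. ]
scene (221, 239) [590.6   4.8  16. ]
top (234, 197) [590.9   6.1  16. ]
scene (350, 241) [ 493.6 -256.    19. ]
top (336, 234) [ 493.3 -256.6   19. ]
```

View pics/crop0.png

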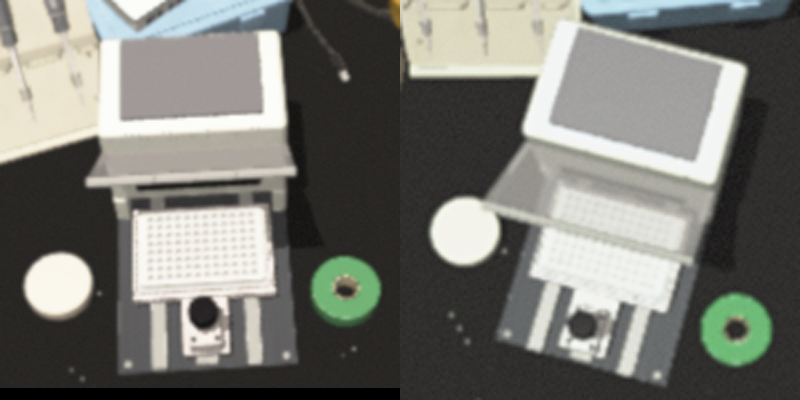

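The crop shows the base plate, the knob, the guard edge and the head corners clearly. I'll triangulate those points to get the reader's yaw and origin.

```bash
python3 - <<'E'
from h import *
s=lambda u,v:(195+u*.45,110+v*.45); t=lambda u,v:(210+(u-400)*.375,110+v*.375)
pts={'baseL':((119,374),(497,338),4,(-165,85)),'baseR':((296,362),(665,385),4,(-165,-85)),
'guardL':((87,184),(485,203),210,(-75,85)),'guardR':((296,174),(690,262),210,(-75,-85)),
'headFL':((99,138),(524,128),164,(0,85)),'headFR':((287,134),(717,184),164,(0,-85)),
'headBL':((105,37),(562,20),164,(110,85)),'headBR':((277,33),(746,66),164,(110,-85)),
'knob':((204,312),(582,323),68,(-135,0))}
A=[];B=[]
for k,(a,b,z,l) in pts.items():
    P,e=tri(s(*a),t(*b)); ps=on('scene',s(*a),z);pt=on('top',t(*b),z); m=(ps+pt)/2
    print(k,P.round(1),round(e,1),ps[:2].round(1),pt[:2].round(1)); A.append(l);B.append(m[:2])
A=np.array(A,float);B=np.array(B)
a=A-A.mean(0);b=B-B.mean(0)
yaw=np.arctan2((a[:,0]*b[:,1]-a[:,1]*b[:,0]).sum(),(a*b).sum())
Rm=np.array([[np.cos(yaw),-np.sin(yaw)],[np.sin(yaw),np.cos(yaw)]]); o=B.mean(0)-Rm@A.mean(0)
print('yaw',yaw,np.degrees(yaw),'origin',o); print((B-(A@Rm.T+o)).round(1).tolist()); print('knob',Rm@[-135,0]+o)
E
```

```text
baseL [488.7 -27.4   6.4] 0.4 [489.5 -27.5] [489.  -26.8]
baseR [ 443.  -188.5   12.3] 0.7 [ 446.1 -189.4] [ 443.2 -188.7]
guardL [577.1 -50.3 206. ] 0.7 [574.8 -50. ] [576.  -51.4]
guardR [ 527.5 -212.5  211.7] 2.8 [ 527.7 -214.1] [ 528.5 -211.3]
headFL [654.2 -71.8 151.1] 1.8 [645.1 -72.1] [650.8 -73.1]
headFR [ 606.6 -235.5  143.4] 0.0 [ 594.2 -230.8] [ 601.6 -234.7]
headBL [ 741.5 -104.9  177.7] 0.1 [ 752.4 -105.8] [ 747.2 -103.2]
headBR [ 706.3 -260.9  160.2] 0.1 [ 703.5 -259.9] [ 704.9 -260.7]
knob [ 495.4 -116.2   72. ] 2.4 [ 496.5 -117.6] [ 496.4 -114.8]
yaw -0.28143299812117784 -16.124923008056715 origin [ 623.67327881 -152.86113283]
[[0.4, -1.8], [3.1, -0.4], [0.2, -0.3], [0.1, 1.0], [0.7, -1.4], [-2.2, 1.8], [-3.1, -2.8], [-1.6, 4.8], [2.5, -0.8]]
knob [ 493.98439015 -115.36723791]
```

```bash
cat >> h.py <<'E'
YAW=-0.281; O=np.array([624.0,-152.9,0]); X=np.array([np.cos(YAW),np.sin(YAW),0]); Y=np.array([-np.sin(YAW),np.cos(YAW),0]); Z=np.array([0,0,1.])
def to(lx,ly,z,tilt=40,back=0,tip=155):
    "relative move putting point `tip` mm ahead of the TCP at reader (lx,ly,z), `back` mm retracted along the tool"
    th=np.radians(tilt); tz=np.sin(th)*X-np.cos(th)*Z; Rt=np.c_[np.cross(Y,tz),Y,tz]
    P=O+lx*X+ly*Y+z*Z-(tip+back)*tz; s=sensors.sense(); R0=R.from_quat(s['tool_rot'])
    print('t',round(s['t'],2),'target',P.round(1),'shift',(R0.inv().apply(P-s['eef_pos'])/1000).round(4),'turn',(R0.inv()*R.from_matrix(Rt)).as_rotvec().round(4))
def loc(tip=155):
    s=sensors.sense(); R0=R.from_quat(s['tool_rot']); d=s['eef_pos']+R0.apply([0,0,tip])-O
    z=R0.apply([0,0,1]); print('t',round(s['t'],2),'reader xyz',np.round([d@X,d@Y,d[2]],1),'tilt',round(np.degrees(np.arctan2(z@X,-z[2])),1),'yside',round(z@Y,3),'f',[round(float(s['force']@a),1) for a in (X,Y,Z)],'w',round(s['grip_width'],1),'gf',s['gripper_force'])
E
python3 -c "
from h import *
to(-135,0,68,40,90); loc()"
```

```text
t 0.1 target [343.  -71.8 255.7] shift [-0.3453 -0.5152  0.1491] turn [-0.035  -0.6977 -0.0913]
t 0.1 reader xyz [-587.   545.8  249. ] tilt -0.0 yside -0.002 f [-0.5, 0.8, 0.3] w 85.5 gf 0.0
```

{"op": "arm_command", "data": {"commands": [[[-0.17,-0.26,0.04],[-0.02,-0.35,-0.045],50],[[-0.17,-0.26,0.04],[-0.02,-0.35,-0.045],50],[[-0.17,-0.26,0.04],[-0.02,-0.35,-0.045],50],[[-0.17,-0.26,0.04],[-0.02,-0.35,-0.045],50],[[-0.17,-0.26,0.04],[-0.02,-0.35,-0.045],50],[[-0.17,-0.26,0.04],[-0.02,-0.35,-0.045],50],[[-0.17,-0.26,0.04],[-0.02,-0.35,-0.045],50],[[-0.17,-0.26,0.04],[-0.02,-0.35,-0.045],50],[[-0.345,-0.515,0.149],[-0.035,-0.698,-0.091],50],[[-0.345,-0.515,0.149],[-0.035,-0.698,-0.091],50],[[-0.345,-0.515,0.149],[-0.035,-0.698,-0.091],50],[[-0.345,-0.515,0.149],[-0.035,-0.698,-0.091],50]]}}

```text
t: 1.1
eef_pos: [306.0, 94.6, 316.1]
tool_rot: [0.129, 0.93, -0.046, 0.341]
force: [2.6, -1.2, 0.8]
grip_width: 42.8
gripper_force: 0.0
```

```bash
python3 -c "
from h import *
to(-135,0,68,40,90); loc()"
```

```text
t 1.1 target [343.  -71.8 255.7] shift [-0.023  -0.1503  0.0979] turn [0.0062 0.0039 0.0026]
t 1.1 reader xyz [-274.1  150.6  197.7] tilt 40.2 yside 0.006 f [2.8, -0.4, 0.8] w 42.8 gf 0.0
```

{"op": "arm_command", "data": {"commands": [[[-0.023,-0.15,0.098],[0.006,0.004,0.003],55],[[-0.023,-0.15,0.098],[0.006,0.004,0.003],55],[[-0.023,-0.15,0.098],[0.006,0.004,0.003],55],[[-0.023,-0.15,0.098],[0.006,0.004,0.003],55],[[-0.023,-0.15,0.098],[0.006,0.004,0.003],55],[[-0.023,-0.15,0.098],[0.006,0.004,0.003],55],[[-0.023,-0.15,0.098],[0.006,0.004,0.003],55],[[-0.023,-0.15,0.098],[0.006,0.004,0.003],55]]}}

```text
t: 1.77
eef_pos: [345.9, -70.7, 277.7]
tool_rot: [0.136, 0.935, -0.049, 0.325]
force: [-1.1, -0.2, 0.3]
grip_width: 47.0
gripper_force: 0.0
```

```bash
python3 - <<'E'
from h import *
to(-135,0,68,40,0); loc()
a=snapshot('scene')[:,:,::-1][190:300,210:370]; b=snapshot('top')[:,:,::-1][150:260,210:370]
cv2.imwrite('pics/p1.png',np.hstack([cv2.resize(i,(400,275),interpolation=cv2.INTER_CUBIC) for i in(a,b)]))
E
```

```text
t 1.77 target [398.6 -87.8 186.7] shift [ 0.013  -0.0012  0.1057] turn [-0.0071 -0.029  -0.0047]
t 1.77 reader xyz [-193.9    0.8  156.1] tilt 38.3 yside -0.007 f [-1.0, -0.4, 0.3] w 47.0 gf 0.0
```

View pics/p1.png

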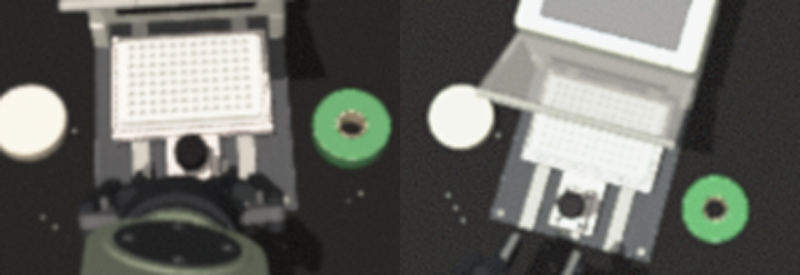

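The picture shows the knob at crop (190,152) in the scene view and (571,205) in the top view, with the fingers behind it, roughly flanking. I'll move closer and check again.

{"op": "arm_command", "data": {"commands": [[[0.012,-0.001,0.055],[-0.007,-0.029,-0.005],55],[[0.012,-0.001,0.055],[-0.007,-0.029,-0.005],55],[[0.012,-0.001,0.055],[-0.007,-0.029,-0.005],55],[[0.012,-0.001,0.055],[-0.007,-0.029,-0.005],55],[[0.012,-0.001,0.055],[-0.007,-0.029,-0.005],55],[[0.012,-0.001,0.055],[-0.007,-0.029,-0.005],55]]}}

```text
t: 2.37
eef_pos: [379.3, -77.0, 268.6]
tool_rot: [0.133, 0.938, -0.048, 0.316]
force: [0.1, 0.2, -0.5]
grip_width: 46.9
gripper_force: 0.0
```

```bash
python3 - <<'E'
from h import *
to(-135,0,68,40,0); loc()
im=snapshot('top')[:,:,::-1].copy()
s=sensors.sense(); R0=R.from_quat(s['tool_rot'])
print('proj gp',proj('top',s['eef_pos']+R0.apply([0,0,155])),proj('top',[s['eef_pos']+R0.apply([0,y,165]) for y in(-24,24)]),proj('top',O-135*X+79*Z))
cv2.imwrite('pics/p2.png',cv2.resize(im[190:265,230:330],(800,600),interpolation=cv2.INTER_CUBIC))
E
```

```text
t 2.37 target [398.6 -87.8 186.7] shift [ 0.0324 -0.0045  0.0782] turn [-0.0069 -0.0476  0.0011]
t 2.37 reader xyz [-162.3    4.   145.2] tilt 37.3 yside -0.007 f [0.1, 0.2, -0.5] w 46.9 gf 0.0
proj gp [[269.89882179 239.84902384]] [[281.48343175 240.49781123]
 [260.85027218 234.5369496 ]] [[278.08223163 231.53088913]]
```

View pics/p2.png

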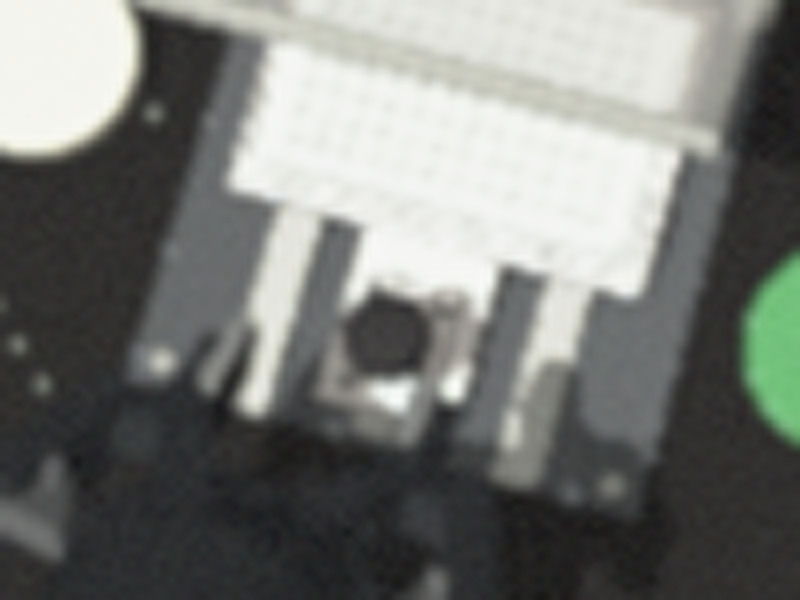

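```bash
python3 -c "
from h import *
s=sensors.sense(); print(s['q'].round(3), s['qd'].round(3))"
```

```text
[-0.212  0.108  2.373 -1.344  0.05  -0.173] [-0.003 -0.002 -0.004 -0.    -0.    -0.001]
```

The arm reached its j4/j5 limits: a 40° tilt isn't reachable this close to the base. I'll use a smaller tilt (20°) here, where the guard is still clear, and tilt further later.

```bash
python3 -c "
from h import *
to(-135,0,68,20,60)"
```

```text
t 2.42 target [423.6 -95.1 270. ] shift [-0.0386 -0.0048  0.0278] turn [-0.007   0.3018 -0.0004]
```

{"op": "arm_command", "data": {"commands": [[[-0.039,-0.005,0.028],[-0.007,0.302,0],55],[[-0.039,-0.005,0.028],[-0.007,0.302,0],55],[[-0.039,-0.005,0.028],[-0.007,0.302,0],55],[[-0.039,-0.005,0.028],[-0.007,0.302,0],55],[[-0.039,-0.005,0.028],[-0.007,0.302,0],55],[[-0.039,-0.005,0.028],[-0.007,0.302,0],55],[[-0.039,-0.005,0.028],[-0.007,0.302,0],55],[[-0.039,-0.005,0.028],[-0.007,0.302,0],55]]}}

```text
t: 3.08
eef_pos: [425.3, -95.7, 270.6]
tool_rot: [0.138, 0.975, -0.023, 0.171]
force: [0.5, -0.6, 0.7]
grip_width: 46.9
gripper_force: 0.0
```

```bash
python3 -c "
from h import *
to(-135,0,68,20,0);loc()
s=sensors.sense(); print(s['q'].round(3), s['eef_pos'],s['tool_rot'])"
```

```text
t 3.08 target [ 443.4 -100.8  213.7] shift [ 0.0018 -0.0001  0.0599] turn [ 0.0027 -0.0017 -0.0013]
t 3.08 reader xyz [-154.     0.3  124.9] tilt 19.9 yside 0.003 f [0.7, -0.5, 0.7] w 46.9 gf 0.0
[-0.244  0.19   2.173 -0.023  0.431 -1.514] [425.34212366 -95.66113097 270.60568933] [ 0.13833452  0.97519118 -0.02275327  0.17131263]
```

{"op": "arm_command", "data": {"commands": [[[0.001,0,0.03],[0.003,-0.002,-0.001],55],[[0.002,0,0.04],[0.003,-0.002,-0.001],55],[[0.002,0,0.05],[0.003,-0.002,-0.001],55],[[0.002,0,0.06],[0.003,-0.002,-0.001],55],[[0.002,0,0.06],[0.003,-0.002,-0.001],55],[[0.002,0,0.06],[0.003,-0.002,-0.001],55]]}}

```text
t: 3.58
eef_pos: [442.5, -100.8, 212.9]
tool_rot: [0.138, 0.975, -0.026, 0.172]
force: [0.2, 0.3, 0.2]
grip_width: 47.0
gripper_force: 0.0
```

```bash
python3 - <<'E'
from h import *
to(-135,0,68,20,0);loc()
s=sensors.sense(); print(s['q'].round(3), s['eef_pos'])
a=snapshot('scene')[:,:,::-1][190:300,210:370]; b=snapshot('top')[:,:,::-1][180:260,230:330]
cv2.imwrite('pics/p3.png',np.hstack([cv2.resize(a,(400,275),interpolation=cv2.INTER_CUBIC),cv2.resize(b,(344,275),interpolation=cv2.INTER_CUBIC)]))
E
```

```text
t 3.58 target [ 443.4 -100.8  213.7] shift [-0.001   0.0003 -0.0004] turn [-0.0031  0.0014  0.0003]
t 3.58 reader xyz [-135.6   -0.8   67.3] tilt 20.1 yside -0.003 f [0.1, 0.3, 0.2] w 47.0 gf 0.0
[-0.244  0.314  2.209 -0.059  0.269 -1.48 ] [ 442.48047201 -100.84309261  212.89857896]
```

View pics/p3.png

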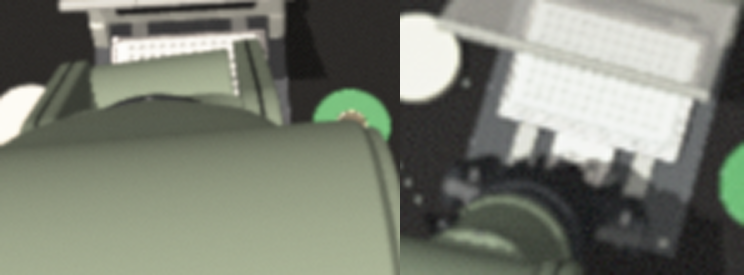

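The arm hides the knob, but the hand is at the planned grasp pose with no contact force. I'll close on it.

{"op": "arm_command", "data": {"commands": [[[0,0,0],[0,0,0],20],[[0,0,0],[0,0,0],20],[[0,0,0],[0,0,0],20],[[0,0,0],[0,0,0],20],[[0,0,0],[0,0,0],20],[[0,0,0],[0,0,0],20]], "newtons": 40}}

```text
t: 4.18
eef_pos: [443.4, -99.9, 214.1]
tool_rot: [0.138, 0.975, -0.025, 0.175]
force: [2.1, 9.2, 3.5]
grip_width: 26.6
gripper_force: 39.2
```

```bash
python3 -c "
from h import *
loc()"
```

```text
t 4.18 reader xyz [-134.4    0.6   68.8] tilt 20.3 yside -0.001 f [-0.6, 9.4, 3.5] w 26.6 gf 39.19025954324752
```

{"op": "arm_command", "data": {"commands": [[[0,0.0014,0],[0,0,0],20],[[-0.001,0.0014,-0.0028],[0,0,0],20],[[-0.002,0.0014,-0.0056],[0,0,0],20],[[-0.003,0.0014,-0.0085],[0,0,0],20],[[-0.0034,0.0014,-0.0094],[0,0,0],20],[[-0.0034,0.0014,-0.0094],[0,0,0],20]]}}

```text
t: 4.68
eef_pos: [442.6, -99.2, 222.9]
tool_rot: [0.138, 0.975, -0.026, 0.172]
force: [3.5, 4.9, -7.0]
grip_width: 26.5
gripper_force: 39.8
```

```bash
python3 -c "
from h import *
loc()"
```

```text
t 4.68 reader xyz [-136.1    0.9   77.2] tilt 20.0 yside -0.003 f [2.0, 5.6, -7.0] w 26.5 gf 39.771358848083764
```

{"op": "arm_command", "data": {"commands": [[[-0.0024,0.0005,0.0009],[0,0,0],20],[[-0.0047,0.0005,0.0017],[0,0,0],20],[[-0.007,0.0005,0.0026],[0,0,0],20],[[-0.0094,0.0005,0.0034],[0,0,0],20],[[-0.0118,0.0005,0.0043],[0,0,0],20],[[-0.0141,0.0005,0.0051],[0,0,0],20],[[-0.0165,0.0005,0.006],[0,0,0],20],[[-0.0188,0.0005,0.0068],[0,0,0],20],[[-0.0212,0.0005,0.0077],[0,0,0],20],[[-0.0235,0.0005,0.0086],[0,0,0],20],[[-0.0258,0.0005,0.0094],[0,0,0],20],[[-0.0282,0.0005,0.0103],[0,0,0],20]]}}

```text
t: 5.68
eef_pos: [472.2, -107.4, 223.1]
tool_rot: [0.138, 0.975, -0.026, 0.173]
force: [-1.4, 4.3, -7.7]
grip_width: 26.7
gripper_force: 39.9
```

```bash
python3 -c "
from h import *
loc(); s=sensors.sense(); print(s['q'].round(3),s['eef_pos'])"
```

```text
t 5.68 reader xyz [-105.1    1.2   77.5] tilt 20.1 yside -0.003 f [-2.5, 3.7, -7.7] w 26.7 gf 39.907788194250315
[-0.242  0.332  2.133 -0.051  0.327 -1.487] [ 472.24244872 -107.36198803  223.08212411]
```

The carriage slid freely, with about 2.5 N of drag. At about 30 mm travel I'll lower the knob a little, open the fingers and back off.

{"op": "arm_command", "data": {"commands": [[[0.0006,0,0.0015],[0,0,0],20],[[0.0012,0,0.003],[0,0,0],20],[[0.0012,0,0.003],[0,0,0],55],[[0.0012,0,0.003],[0,0,0],55],[[0.0012,0,0.003],[0,0,0],55],[[0.0012,0,0.003],[0,0,0],55],[[0.0012,0,0.003],[0,0,0],55],[[0.001,0,-0.02],[0,0,0],55],[[0,0,-0.04],[0,0,0],55],[[0,0,-0.06],[0,0,0],55],[[0,0,-0.06],[0,0,0],55],[[0,0,-0.06],[0,0,0],55]]}}

```text
t: 6.68
eef_pos: [452.3, -101.5, 280.5]
tool_rot: [0.138, 0.975, -0.026, 0.174]
force: [-0.8, 0.4, -0.5]
grip_width: 46.5
gripper_force: 0.0
```

```bash
python3 - <<'E'
from h import *
to(-148,1,27,20,60,173);to(-148,1,27,20,0,173);loc(173); print(sensors.sense()['q'].round(3))
a=snapshot('scene')[:,:,::-1][190:300,210:370]; b=snapshot('top')[:,:,::-1][180:260,230:330]
cv2.imwrite('pics/p4.png',np.hstack([cv2.resize(a,(400,275),interpolation=cv2.INTER_CUBIC),cv2.resize(b,(344,275),interpolation=cv2.INTER_CUBIC)]))
E
```

```text
t 6.68 target [405.5 -88.8 245.9] shift [ 0.0575 -0.0007  0.0156] turn [-0.003   0.0056  0.0002]
t 6.68 target [425.2 -94.5 189.6] shift [ 0.0579 -0.0005  0.0756] turn [-0.003   0.0056  0.0002]
t 6.68 reader xyz [-119.1    1.2  118.3] tilt 20.3 yside -0.003 f [-0.9, 0.2, -0.5] w 46.5 gf 0.0
[-0.24   0.213  2.107 -0.038  0.468 -1.499]
```

View pics/p4.png

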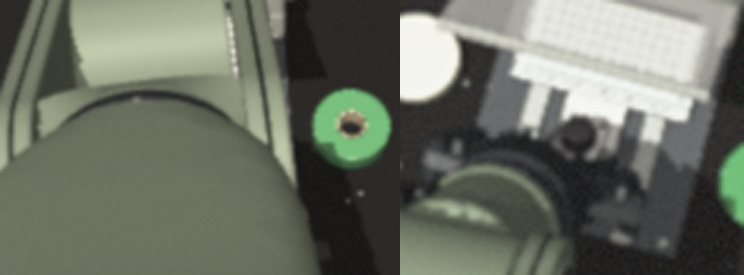

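The carriage stayed at about 30 mm, and the knob is free at crop (580,135). I'll shut the fingers and go down behind the push face, at 15° tilt for reach.

```bash
python3 - <<'E'
from h import *
to(-148,1,28,15,60,173);to(-148,1,28,15,0,173)
E
```

```text
t 6.78 target [424.1 -94.2 253.1] shift [ 0.036  -0.0007  0.0144] turn [-0.0031  0.089   0.0001]
t 6.78 target [439.1 -98.5 195.1] shift [ 0.0414 -0.0005  0.0742] turn [-0.0031  0.089   0.0001]
```

{"op": "arm_command", "data": {"commands": [[[0.018,0,0],[-0.003,0.089,0],0],[[0.036,0,0.005],[-0.003,0.089,0],0],[[0.036,0,0.014],[-0.003,0.089,0],0],[[0.036,0,0.014],[-0.003,0.089,0],0],[[0.036,0,0.014],[-0.003,0.089,0],0],[[0.038,0,0.035],[-0.003,0.089,0],0],[[0.04,0,0.055],[-0.003,0.089,0],0],[[0.041,0,0.074],[-0.003,0.089,0],0],[[0.041,0,0.074],[-0.003,0.089,0],0],[[0.041,0,0.074],[-0.003,0.089,0],0]]}}

```text
t: 7.62
eef_pos: [440.4, -98.3, 195.5]
tool_rot: [0.139, 0.982, -0.018, 0.129]
force: [0.2, 0.2, -0.1]
grip_width: -0.1
gripper_force: 0.0
```

```bash
python3 - <<'E'
from h import *
loc(173); print(sensors.sense()['q'].round(3))
to(-148,1,28,15,0,173); to(-120,1,27,20,0,173); to(-100,1,27,25,0,173)
E
```

```text
t 7.62 reader xyz [-146.9    1.5   28.3] tilt 15.0 yside -0.0 f [0.2, 0.3, -0.1] w -0.1 gf 0.0
[-0.242  0.35   2.203 -0.032  0.328 -1.503]
t 7.62 target [439.1 -98.5 195.1] shift [ 0.0012 -0.0006  0.    ] turn [-0.0001 -0.0005  0.0002]
t 7.62 target [ 452.1 -102.3  189.6] shift [-0.0105 -0.0006  0.0089] turn [-0.0001 -0.0878  0.0002]
t 7.62 target [ 458.  -103.9  183.8] shift [-0.0148 -0.0006  0.016 ] turn [-1.00e-04 -1.75e-01  2.00e-04]
```

```bash
cat >> h.py <<'E'
def path(x1,z1,t1,n,ly,tip=173):
    s=sensors.sense(); R0=R.from_quat(s['tool_rot']); z=R0.apply([0,0,1]); p0=s['eef_pos']; d=p0+tip*z-O
    x0,y0,z0,t0=d@X,d@Y,d[2],np.degrees(np.arctan2(z@X,-z[2]))
    for k in range(1,n+1):
        f=k/n; th=np.radians(t0+f*(t1-t0)); tz=np.sin(th)*X-np.cos(th)*Z; Rt=np.c_[np.cross(Y,tz),Y,tz]
        P=O+(x0+f*(x1-x0))*X+(y0+f*(ly-y0))*Y+(z0+f*(z1-z0))*Z-tip*tz
        print((R0.inv().apply(P-p0)/1000).round(4).tolist(),(R0.inv()*R.from_matrix(Rt)).as_rotvec().round(3).tolist())
E
python3 -c "
from h import *
path(-115,27,24,12,1)"
```

```text
[-0.0003, -0.0001, 0.0008] [-0.0, -0.013, 0.0]
[-0.0005, -0.0001, 0.0016] [-0.0, -0.026, 0.0]
[-0.0008, -0.0002, 0.0025] [-0.0, -0.039, 0.0]
[-0.0011, -0.0002, 0.0034] [-0.0, -0.053, 0.0]
[-0.0013, -0.0002, 0.0043] [-0.0, -0.066, 0.0]
[-0.0016, -0.0003, 0.0053] [-0.0, -0.079, 0.0]
[-0.0019, -0.0003, 0.0063] [-0.0, -0.092, 0.0]
[-0.0022, -0.0004, 0.0073] [-0.0, -0.105, 0.0]
[-0.0025, -0.0004, 0.0084] [-0.0, -0.118, 0.0]
[-0.0027, -0.0005, 0.0094] [-0.0, -0.131, 0.0]
[-0.003, -0.0005, 0.0105] [-0.0, -0.144, 0.0]
[-0.0033, -0.0006, 0.0117] [-0.0, -0.158, 0.0]
```

{"op": "arm_command", "data": {"commands": [[[-0.0003,0,0.0008],[0,-0.013,0],0],[[-0.0005,0,0.0016],[0,-0.026,0],0],[[-0.0008,0,0.0025],[0,-0.039,0],0],[[-0.0011,0,0.0034],[0,-0.053,0],0],[[-0.0013,0,0.0043],[0,-0.066,0],0],[[-0.0016,0,0.0053],[0,-0.079,0],0],[[-0.0019,0,0.0063],[0,-0.092,0],0],[[-0.0022,0,0.0073],[0,-0.105,0],0],[[-0.0025,0,0.0084],[0,-0.118,0],0],[[-0.0027,0,0.0094],[0,-0.131,0],0],[[-0.003,0,0.0105],[0,-0.144,0],0],[[-0.0033,0,0.0117],[0,-0.158,0],0]]}}

```text
t: 8.62
eef_pos: [445.6, -99.8, 185.2]
tool_rot: [0.137, 0.968, -0.029, 0.207]
force: [-2.1, 1.2, 0.6]
grip_width: 0.2
gripper_force: 1.0
```

```bash
python3 -c "
from h import *
loc(173); print(sensors.sense()['q'].round(3));path(-86,26,28,12,1)"
```

```text
t 8.62 reader xyz [-115.4    1.6   27.4] tilt 24.1 yside 0.0 f [-2.3, 0.6, 0.6] w 0.2 gf 1.0133072594180703
[-0.24   0.368  2.256 -0.171  0.098 -1.363]
[-0.0012, -0.0, 0.0011] [0.0, -0.006, 0.0]
[-0.0024, -0.0001, 0.0022] [0.0, -0.011, 0.0]
[-0.0037, -0.0001, 0.0033] [0.0, -0.017, 0.0]
[-0.0049, -0.0002, 0.0045] [0.0, -0.022, 0.0]
[-0.0061, -0.0002, 0.0056] [0.0, -0.028, 0.0]
[-0.0073, -0.0003, 0.0067] [0.0, -0.034, 0.0]
[-0.0085, -0.0003, 0.0079] [0.0, -0.039, 0.0]
[-0.0097, -0.0004, 0.009] [0.0, -0.045, 0.0]
[-0.011, -0.0004, 0.0102] [0.0, -0.051, 0.0]
[-0.0122, -0.0005, 0.0113] [0.0, -0.056, 0.0]
[-0.0134, -0.0005, 0.0125] [0.0, -0.062, 0.0]
[-0.0146, -0.0006, 0.0137] [0.0, -0.067, 0.0]
```

```bash
python3 -c "
from h import *
path(-86,28,26,12,1)"
```

```text
[-0.0018, -0.0, 0.001] [0.0, -0.003, 0.0]
[-0.0036, -0.0001, 0.0019] [0.0, -0.005, 0.0]
[-0.0054, -0.0001, 0.0029] [0.0, -0.008, 0.0]
[-0.0072, -0.0002, 0.0038] [0.0, -0.011, 0.0]
[-0.0089, -0.0002, 0.0048] [0.0, -0.014, 0.0]
[-0.0107, -0.0003, 0.0057] [0.0, -0.016, 0.0]
[-0.0125, -0.0003, 0.0067] [0.0, -0.019, 0.0]
[-0.0143, -0.0004, 0.0077] [0.0, -0.022, 0.0]
[-0.0161, -0.0004, 0.0086] [0.0, -0.024, 0.0]
[-0.0179, -0.0005, 0.0096] [0.0, -0.027, 0.0]
[-0.0197, -0.0005, 0.0106] [0.0, -0.03, 0.0]
[-0.0215, -0.0006, 0.0115] [0.0, -0.033, 0.0]
```

{"op": "arm_command", "data": {"commands": [[[-0.0018,0,0.001],[0,-0.003,0],0],[[-0.0036,0,0.0019],[0,-0.005,0],0],[[-0.0054,0,0.0029],[0,-0.008,0],0],[[-0.0072,0,0.0038],[0,-0.011,0],0],[[-0.0089,0,0.0048],[0,-0.014,0],0],[[-0.0107,0,0.0057],[0,-0.016,0],0],[[-0.0125,0,0.0067],[0,-0.019,0],0],[[-0.0143,0,0.0077],[0,-0.022,0],0],[[-0.0161,0,0.0086],[0,-0.024,0],0],[[-0.0179,-0.0005,0.0096],[0,-0.027,0],0],[[-0.0197,-0.0005,0.0106],[0,-0.03,0],0],[[-0.0215,-0.0005,0.0115],[0,-0.033,0],0]]}}

```text
t: 9.62
eef_pos: [469.1, -107.1, 183.7]
tool_rot: [0.136, 0.965, -0.032, 0.223]
force: [-2.6, 0.1, -1.1]
grip_width: -0.1
gripper_force: 1.0
```

```bash
python3 -c "
from h import *
loc(173); print(sensors.sense()['q'].round(3));path(-76,28,27,6,1)"
```

```text
t 9.62 reader xyz [-85.7   1.   28.2] tilt 26.0 yside -0.0 f [-2.6, -0.6, -1.1] w -0.1 gf 0.984486909583211
[-0.243  0.396  2.215 -0.211  0.079 -1.327]
[-0.0009, -0.0, 0.0007] [-0.0, -0.003, 0.0]
[-0.0019, -0.0, 0.0015] [-0.0, -0.006, 0.0]
[-0.0028, -0.0, 0.0022] [-0.0, -0.009, 0.0]
[-0.0037, -0.0, 0.003] [-0.0, -0.012, 0.0]
[-0.0047, -0.0, 0.0037] [-0.0, -0.015, 0.0]
[-0.0056, -0.0, 0.0045] [-0.0, -0.017, 0.0]
```

{"op": "arm_command", "data": {"commands": [[[-0.0009,0,0.0007],[0,-0.003,0],0],[[-0.0019,0,0.0015],[0,-0.006,0],0],[[-0.0028,0,0.0022],[0,-0.009,0],0],[[-0.0037,0,0.003],[0,-0.012,0],0],[[-0.0047,0,0.0037],[0,-0.015,0],0],[[-0.0056,0,0.0045],[0,-0.017,0],0]]}}

```text
t: 10.12
eef_pos: [475.9, -109.0, 182.2]
tool_rot: [0.136, 0.963, -0.033, 0.231]
force: [-1.6, 1.4, 0.4]
grip_width: -0.2
gripper_force: 1.0
```

```bash
python3 -c "
from h import *
loc(173); print(sensors.sense()['q'].round(3));path(-69,28,27.5,4,1)"
```

```text
t 10.12 reader xyz [-75.9   1.1  28. ] tilt 27.0 yside 0.0 f [-1.9, 0.9, 0.4] w -0.2 gf 0.9847433539107442
[-0.244  0.406  2.207 -0.282  0.06  -1.256]
[-0.0012, -0.0, 0.0008] [0.0, -0.002, 0.0]
[-0.0023, -0.0, 0.0016] [0.0, -0.004, 0.0]
[-0.0035, -0.0, 0.0024] [0.0, -0.006, 0.0]
[-0.0047, -0.0001, 0.0032] [0.0, -0.009, 0.0]
```

{"op": "arm_command", "data": {"commands": [[[-0.0015,0,0.0008],[0,0,0],0],[[-0.003,0,0.0015],[0,0,0],0],[[-0.0045,0,0.0023],[0,0,0],0],[[-0.006,0,0.003],[0,0,0],0]]}}

```text
t: 10.45
eef_pos: [482.4, -110.9, 182.3]
tool_rot: [0.136, 0.963, -0.033, 0.231]
force: [-2.6, 0.1, 0.3]
grip_width: -0.3
gripper_force: 1.0
```

```bash
python3 -c "
from h import *
loc(173); print(sensors.sense()['q'].round(3))"
```

```text
t 10.45 reader xyz [-69.1   1.1  28.1] tilt 27.0 yside 0.0 f [-2.5, -0.6, 0.3] w -0.3 gf 1.0313790338113904
[-0.244  0.413  2.191 -0.243  0.069 -1.296]
```

T is about 96 mm and the carriage is still sliding. I'll keep pushing.

{"op": "arm_command", "data": {"commands": [[[-0.0015,0,0.0008],[0,0,0],0],[[-0.003,0,0.0015],[0,0,0],0],[[-0.0045,0,0.0023],[0,0,0],0]]}}

```text
t: 10.7
eef_pos: [486.5, -112.1, 182.1]
tool_rot: [0.136, 0.963, -0.033, 0.23]
force: [-9.4, 4.7, 6.8]
grip_width: -0.1
gripper_force: 4.9
```

{"op": "arm_command", "data": {"commands": [[[-0.0009,0,0.0005],[0,0,0],0],[[-0.0009,0,0.0005],[0,0,0],0]]}}

```text
t: 10.87
eef_pos: [486.7, -112.2, 181.9]
tool_rot: [0.136, 0.963, -0.033, 0.229]
force: [-7.9, 3.4, 5.6]
grip_width: -0.3
gripper_force: 4.0
```

```bash
python3 -c "
from h import *
loc(173); print(sensors.sense()['q'].round(3))"
```

```text
t 10.87 reader xyz [-65.3   0.9  27.4] tilt 26.8 yside -0.001 f [-8.5, 1.1, 5.6] w -0.3 gf 3.9732075668871403
[-0.245  0.418  2.18  -0.217  0.079 -1.323]
```

The carriage has stopped dead at T ≈ 100 mm with a steady 8 N, so the pin has probably snapped in. I'll back off clear and check.

{"op": "arm_command", "data": {"commands": [[[0.004,0,-0.002],[0,0,0],0],[[0.018,0,-0.009],[0,0,0],0],[[0.036,0,-0.018],[0,0.1,0],0],[[0.036,0,-0.05],[0,0.2,0],0],[[0.036,0,-0.09],[0,0.3,0],0],[[0.036,0.04,-0.13],[0,0.4,0],0],[[0.036,0.08,-0.17],[0,0.46,0],0],[[0.036,0.12,-0.2],[0,0.46,0],0],[[0.036,0.16,-0.2],[0,0.46,0],0],[[0.036,0.2,-0.2],[0,0.46,0],0],[[0.036,0.24,-0.2],[0,0.46,0],0],[[0.036,0.28,-0.2],[0,0.46,0],0]]}}

```text
t: 11.87
eef_pos: [437.8, 153.2, 343.4]
tool_rot: [0.14, 0.99, 0.0, 0.008]
force: [1.0, -0.8, -0.2]
grip_width: 0.1
gripper_force: 0.0
```

```bash
python3 - <<'E'
from h import *
loc(173)
a=snapshot('scene')[:,:,::-1][150:260,230:350]; b=snapshot('top')[:,:,::-1][150:260,230:350]
cv2.imwrite('pics/p5.png',np.hstack([cv2.resize(i,(400,367),interpolation=cv2.INTER_CUBIC) for i in(a,b)]))
for T in(100,):
  for z in(79.5,85): P=O+(-135+T)*X+z*Z; print(T,z,proj('scene',P),proj('top',P))
E
```

```text
t 11.87 reader xyz [-261.2  242.9  170.5] tilt 0.9 yside 0.003 f [1.2, -0.5, -0.2] w 0.1 gf 0.0
100 79.5 [[284.64374745 205.28917158]] [[290.02198433 191.91796185]]
100 85 [[284.49556357 204.02295432]] [[289.87391376 191.45313588]]
```

View pics/p5.png

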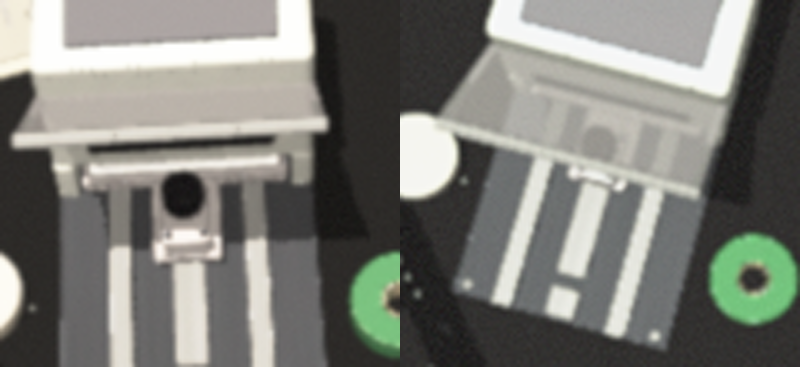

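```bash
python3 - <<'E'
from h import *
c={}
for n,(u,v),w in(('scene',(285,207),9),('top',(290,192),8)):
    g=cv2.cvtColor(snapshot(n),cv2.COLOR_RGB2GRAY).astype(float)[v-w:v+w+1,u-w:u+w+1]
    th=(g.min()+np.percentile(g,60))/2; k,l,st,ce=cv2.connectedComponentsWithStats((g<th).astype(np.uint8))
    i=l[w,w] or 1+st[1:,4].argmax(); c[n]=ce[i]+[u-w,v-w]; print(n,c[n],st[i])
P,e=tri(c['scene'],c['top']); d=P-O; print(P,e,'travel',d@X+135,d@Y)
# first picture for comparison
im=cv2.imread('pics/scene0.png',0).astype(float); u,v,w=287,251,9; g=im[v-w:v+w+1,u-w:u+w+1]; th=(g.min()+np.percentile(g,60))/2
k,l,st,ce=cv2.connectedComponentsWithStats((g<th).astype(np.uint8)); i=l[w,w]; a=ce[i]+[u-w,v-w]; print(a,st[i])
for z in(68,72,74,80):print(z,[ (on('scene',p,z)-O)@X+135 for p in (a,c['scene'])],(on('top',c['top'],z)-O)@X+135)
E
```

```text
scene [284.46715328 207.89051095] [  3   4  12  13 137]
top [287.8125     191.74107143] [  0   0  13  15 112]
[ 591.39154947 -139.62687605   69.80445244] 5.730856292329289 travel 99.98964132737889 3.7096699585637114
[286.38961039 250.74675325] [  2   2  14  15 154]
68 [np.float64(1.9720297064962153), np.float64(100.07347223984473)] 101.03968701888664
72 [np.float64(0.2436757388159947), np.float64(97.91098009529503)] 100.31611285877646
74 [np.float64(-0.6205012450240872), np.float64(96.8297340230202)] 99.95432577872148
80 [np.float64(-3.2130321965443613), np.float64(93.58599580619568)] 98.86896453855633
```

The knob triangulates to z ≈ 70 mm, so the pin is down. Travel is about 100 mm, and the arm is clear. I'm handing the job in.

```bash
python3 -c "
from workcell import ticket
print(ticket.sign_off())"
```

```text
the job is handed in; nothing more can be done
None
```

I handed the job in with the carriage at about 100 mm travel, stopped dead by the pin and the knob measured at its pin-down height. The dish and tape were not touched. The plate is hidden under the head, so I could not check by eye that it lies flat, and sign-off gave no verdict.

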